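Lock a filter cartridge into a solder-fume extractor

ROBOT

A 6-joint arm with a two-finger parallel gripper is mounted at the origin on the work surface. World frame = base frame: x ahead of the robot, y to its left, z up, the work surface at z = 0. Lengths are in m, angles in rad, forces in N, time in s.
With the tool pointing down it reaches from about 0.35 to 0.875 m from the base axis. Payload 15.5 kg.
Tool frame: the origin (TCP) lies on the centre line of the jaws, within the pads' length; the fingertips stand 19 mm ahead of it and the grasp point (between the pads) is the TCP; z points along the fingers, y is the line along which they close (so a half turn about z gives the same grasp; the last joint's range is limited). The gripper opens to 85 mm and grips with 20 to 120 N. Pads are 22 mm wide; open, the fingers measure 114 mm over their backs; the gripper's body (76 mm by 85 mm) begins 54 mm behind the grasp point. The pads swing forward as they close: fully open they stand 13 mm farther back than shut.
Start: joints at [1.177, 0.494, 1.345, -0, 1.302, -0.096], TCP at [0.184, 0.597, 0.25] pointing down, gripper open.
Joint ranges: [-2.91, 2.91], [-0.82, 2.16], [0.22, 2.67], [-1.22, 4.37], [0.12, 2.79], [-3.08, 3.08]. Speed limits (rad/s): [1.89, 1.89, 2.57, 3.01, 3.01, 3.01].

INTERFACE

Orientations are given as a unit quaternion [w, x, y, z].
In Python, from station import manip, grab_frame, calibration, spotter gives the robot as it stands. The module is installed in compiled form; this text tells all that it offers.
- The arm moves only by the shell command python3 -m handwheel 'ROWS' [FORCE]. ROWS is a JSON list of rows, 1 to 12 of them, each of 5 numbers: the finger opening in m, then dx, dy, dz in m, then a turn about the tool's z in rad; each row is the pose to reach, as a shift and turn from the pose commanded when the command began, along the tool's axes at that moment; what a row does not reach only later rows make up. A row lasts 1/12 s, in which the tool goes at most 0.0417 m and 0.125 rad, less where a joint would pass 70% of its speed; a pose out of reach is approached as far as the arm can. The fingers move at their own pace and stop on an object; FORCE is the grip in N (left out, the last holds). Time passes only in rows, so rows that do not move let the fingers close. It prints the time, the measured TCP pose, the force, the opening and the grip force at its end.
- manip.observe(): the state, without advancing time (a new reading comes with each control period).
- grab_frame(name): name is "side" or "top"; returns the picture (420x560x3 uint8, red, green, blue); there is no depth.
- calibration(name): a dict with "camera_matrix" (3x3 intrinsics, pixels), "k1" (the pictures are not rectified: a ray, as slopes to the right and down, at radius r is drawn at 1 + k1 r^2 times it, then the intrinsics apply), "R" (3x3) and "t" (3): a world point X has camera coordinates R X + t. Camera axes: x right, y down, z forward; pixel columns grow to the right and rows downward; lengths in m; the calibration is good to about 2 mm. A picture is of the moment at which its call begins. calibration takes no time and is no camera call.
- manip.sign_off(): hands the job in; it is judged then, once.
Trained networks look in the newest picture that a camera, given by its name, has taken for a name from the list of things; names that differ only in an ending like _2 or _b are one class to them, and where a whole thing is asked for, a point or a joint stands for the part that bears it (a point fixed in the world has none). Each returns a list of dicts, best first, with "score" (0 to 1); they miss things now and then, are a little off and sometimes report something else, mostly with a low value. They report only what shows in the picture. A call takes as long as a camera call. They do not tell look-alikes from the thing itself.
- spotter.outline_of(camera, thing): "pixels" (420x560 bool, what is visible of it) and "extent" ([left, top, right, bottom] in pixels, round what is visible of it).
- spotter.mark_of(camera, thing): "position" ([row, column] in pixels: a listed point, or the origin of a listed thing).
The state is a dict: "t": time; "joint_positions": joint angles; "joint_vel": joint speeds; "effort": joint torques, N m; "tool_pos": TCP position; "tool_rot": TCP orientation; "ft_force": force on the tool from outside, world axes, zero at the start; "moment": the same for the moment, N m; "finger_gap": finger opening in m; "grasp_force": force on a finger pad.
Only numpy, scipy, OpenCV 4.12 (cv2) and the standard library are available. Lean on these libraries where they do the work, as an engineer would, in place of code of your own. Each camera call takes 0.05 s, during which the arm holds its last target. There are 200 camera calls.

TASK

Fit the fresh filter cartridge into the fume extractor on the soldering bench: line its two lugs up with the slots in the metal collar, push it down gently against the spring, twist it clockwise to the stop and let go, so that it is locked in. Never force it, and leave the solder reel, the jar and the screwdriver where they are.

Things in the scene. Friction and masses are not known exactly. Their poses are not given: they have to be found in the camera images.
- cartridge: Filter cartridge standing on the bench, 0.22 kg or so: white cylinder 64 mm across, 55 mm high (lowest 6 mm tapers to 56 mm), grey grip fin on top. Origin: centre of underside, z up. Two equal lugs stick out along +x and -x to 40 mm from the axis, each 10 mm wide, z = 10 to 18 mm. The fin points along the lugs (x). A half turn makes no difference.
- fin (a point): Point to grip on the cartridge's fin, on the axis, 77 mm above its underside; axes as the cartridge's. The fin is 56 mm long along x, 20 mm thick along y, and rises from 55 to 90 mm above the underside.
- extractor: Fume extractor: grey box 200 x 200 x 110 mm, fixed; origin: centre of underside, z up, grille at +x. In its top, inside a black bezel 128 mm across (top at 115 mm), a metal collar with a 66 mm hole and two slots facing each other, 14 mm wide reaching 44 mm from the axis. The slots' line is the extractor's x axis turned by up to 0.35 rad either way, unreported, new each time: see it or feel for it.
- mouth (a point): Centre of the collar's hole, level with its top face, 116 mm above the extractor's underside; axes as the extractor's. The collar's lip is 12 mm thick; the collar does not turn under working loads. Lugs not over the slots land on the lip, with the cartridge's underside 106 mm above the extractor's underside; over the slots it goes deeper.
- spring (a point): Centre of a sprung plate in the well, 99 mm above the extractor's underside when free. The cartridge's underside meets it once the lugs are in the slots; it resists with 3 N and 0.5 N more per mm, to a hard bottom 18 mm down. Pushed down 13 mm or more (about 10 to 12 N) the lugs are under the lip and can turn clockwise seen from above; the other way is blocked. No more than 15 N is needed.
- seat (a point): Where the centre of the cartridge's underside rests when locked, 90 mm above the extractor's underside. A hard stop ends the turn 0.80 rad after the middle of the slots; within about 0.05 rad of it the lip has a seat 4 mm deep: let go there and the spring lifts the cartridge into it. Let go earlier, it stays 4 mm lower (loose, not locked) or springs back to 99 mm.
- reel: Solder reel standing on end, 54 mm across, 44 mm high; origin: centre of its underside. A bystander.
- jar: Small jar, 44 mm across, 45 mm high; origin: centre of its underside. A bystander.
- driver: Screwdriver lying on the bench, along its x. A bystander.
Not all that is in view belongs to the job. Of the things that look like the cartridge, the smallest one is meant.

How it is judged:
By the outcome, as a careful person would: the job done as asked, in the order asked, and still so for the second after the job is handed in, with the robot touching nothing.
It also fails if it takes over 72 s, if anything falls off the work surface, if the arm or the gripper's body presses on something with over 40 N, if the wrist force passes 120 N, or if a joint passes its speed limit or range.

## Working session

There is one attempt and no reset: what is moved stays moved. The work goes in short steps, Python scripts to look and compute and a shell command to move; the robot and the scene stay as the last step left them, time stands still between calls to the robot, and variables do not carry over. Pictures are saved under pics/ and viewed, at most 10 in all, crops included, and the job is handed in when it is done.

```bash
mkdir -p pics; cat > h.py <<'E'
import numpy as np, cv2
from station import manip, grab_frame, calibration, spotter
def ray(cam,px):  # px=(col,row)
    c=calibration(cam);K=np.array(c["camera_matrix"]);R=np.array(c["R"]);t=np.array(c["t"])
    d=np.linalg.solve(K,[px[0],px[1],1.0])[:2];u=d.copy()
    for _ in range(30): u=d/(1+c["k1"]*(u@u))
    return -R.T@t, R.T@np.array([u[0],u[1],1])
def atz(cam,px,z):
    o,v=ray(cam,px); return o+v*(z-o[2])/v[2]
def proj(cam,X):
    c=calibration(cam);K=np.array(c["camera_matrix"]);p=np.array(c["R"])@np.array(X)+np.array(c["t"])
    u=p[:2]/p[2];u=u*(1+c["k1"]*(u@u));return (K@[u[0],u[1],1])[:2]
E
python3 - <<'E'
from h import *
for n in("side","top"):
    f=grab_frame(n);cv2.imwrite(f"pics/{n}0.png",f[:,:,::-1])
    print(n,ray(n,(280,210)))
    for th in("cartridge","extractor","reel","jar","driver"):
        for d in spotter.outline_of(n,th)[:4]: print(th,round(d["score"],2),d["extent"],d["pixels"].sum())
    for th in("fin","mouth","cartridge"):
        for d in spotter.mark_of(n,th)[:4]: print("mark",th,round(d["score"],2),d["position"])
print(manip.observe())
E
```

```text
side (array([ 0.20388034, -1.08617248,  0.8464046 ]), array([ 0.27470997,  0.78142973, -0.56028886]))
cartridge 0.86 [204.2, 203.5, 239.9, 256.7] 1190
cartridge 0.71 [188.4, 237.0, 227.3, 293.1] 1488
cartridge 0.69 [243.0, 243.2, 276.6, 283.9] 849
extractor 0.7 [205.4, 147.9, 290.0, 220.4] 4514
reel 0.82 [340.2, 250.7, 362.5, 272.0] 411
jar 0.81 [336.3, 214.9, 356.5, 236.4] 271
driver 0.83 [218.0, 317.1, 295.4, 360.4] 668
mark fin 0.95 [249.5, 202.3]
mark fin 0.69 [245.8, 259.5]
mark fin 0.64 [217.3, 222.4]
mark mouth 0.76 [168.7, 244.0]
mark cartridge 0.92 [278.9, 208.6]
mark cartridge 0.85 [271.6, 258.1]
mark cartridge 0.81 [248.1, 222.5]
top (array([ 0.50727021, -0.06046094,  1.05801479]), array([ 0.02905263, -0.02484998, -0.99928687]))
cartridge 0.98 [222.8, 251.3, 265.0, 290.5] 1390
cartridge 0.9 [294.3, 224.4, 325.2, 262.5] 750
cartridge 0.83 [277.9, 282.6, 324.3, 326.7] 1556
extractor 0.92 [76.9, 146.8, 196.2, 260.4] 10129
extractor 0.29 [370.0, 261.6, 435.2, 307.0] 494
reel 0.6 [330.3, 123.4, 358.2, 153.0] 564
jar 0.68 [275.3, 99.9, 290.1, 125.3] 339
driver 0.64 [369.3, 261.9
[... 314 characters left out ...]
ns': array([ 1.17647074e+00,  4.93577396e-01,  1.34548357e+00,  5.22037173e-05,
        1.30250437e+00, -9.55115804e-02]), 'joint_vel': array([ 1.02573647e-03,  9.52533111e-04, -1.00209997e-05, -3.67738560e-04,
        1.74035856e-03, -7.69346429e-04]), 'effort': array([ 3.01670632e-03, -8.82015252e+01, -3.84260774e+01,  1.02825522e-04,
        6.07561706e-04,  5.42609951e-05]), 'tool_pos': array([0.18398442, 0.59731705, 0.25029661]), 'tool_rot': array([-2.11050491e-05,  1.48858611e-01,  9.88858490e-01,  1.93541741e-05]), 'ft_force': array([-0.00130175, -0.72447561, -0.41027383]), 'moment': array([-0.01384285,  0.03155189,  0.06867566]), 'grasp_force': 0.0, 'finger_gap': 0.08532740856631232}
```

View pics/top0.png

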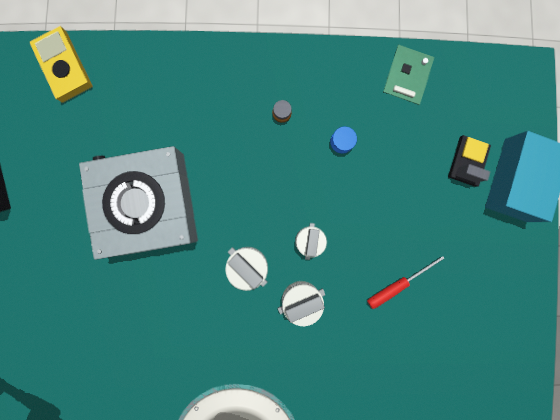

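View pics/side0.png

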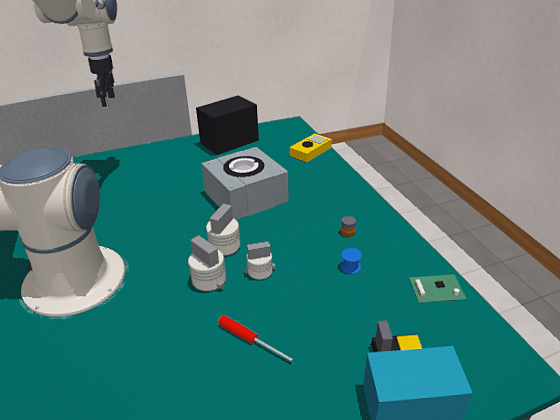

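Three look-alikes in the top view, given as (col,row): A (246,269), B (311,242) and C (303,304). B looks smallest. I'll check it against the 64 mm diameter and crop it, along with the collar.

```bash
python3 - <<'E'
from h import *
f=grab_frame("top")[:,:,::-1].copy()
a=cv2.resize(f[212:272,281:341],(400,400),interpolation=cv2.INTER_CUBIC)
b=cv2.resize(f[163:243,94:174],(400,400),interpolation=cv2.INTER_CUBIC)
cv2.imwrite("pics/crop1.png",np.hstack([a,b]))
for d in spotter.outline_of("top","cartridge")[:3]:
    m=d["pixels"].astype(np.uint8)
    c=max(cv2.findContours(m,0,1)[0],key=cv2.contourArea)[:,0,:]
    w=np.array([atz("top",p,.055)[:2] for p in c],np.float32)
    print(d["extent"],"extents mm",w.min(0),w.max(0),cv2.minAreaRect(w))
for r,c,s in ((243.9,310.3,(259.5,245.8)),):
    # triangulate fin
    o1,v1=ray("top",(c,r));o2,v2=ray("side",s)
    k=np.linalg.lstsq(np.c_[v1,-v2],o2-o1,rcond=None)[0];print("fin",o1+k[0]*v1,o2+k[1]*v2)
o1,v1=ray("top",(133.7,198.9));o2,v2=ray("side",(244,168.7))
k=np.linalg.lstsq(np.c_[v1,-v2],o2-o1,rcond=None)[0];print("mouth",o1+k[0]*v1,o2+k[1]*v2, atz("top",(133.7,198.9),.116))
hsv=cv2.cvtColor(f,cv2.COLOR_BGR2HSV)
print(f[234:256:3,311], f[242,298:328:3])
E
```

```text
[223.5, 249.6, 266.1, 291.7] extents mm [ 0.36516798 -0.05868473] [0.45645192 0.02653478] ((0.4107634425163269, -0.016051679849624634), (0.09112394601106644, 0.08477010577917099), 1.271121859550476)
[279.1, 282.1, 321.9, 325.7] extents mm [ 0.29482815 -0.18153153] [ 0.38669384 -0.08779149] ((0.3394567668437958, -0.13788063824176788), (0.0914645791053772, 0.09305104613304138), 74.15699005126953)
[295.0, 227.7, 327.2, 263.4] extents mm [ 0.43347213 -0.18506245] [ 0.5081862  -0.11855604] ((0.4708493649959564, -0.15184494853019714), (0.06761851161718369, 0.06581971794366837), 27.721309661865234)
fin [ 0.4668752  -0.14896603  0.08255192] [ 0.47517126 -0.15146907  0.08243548]
mouth [0.55106482 0.21517253 0.09750432] [0.54680734 0.2163812  0.09765705] [0.5502215  0.20986491 0.116     ]
[[193 191 186]
 [191 190 185]
 [190 189 185]
 [190 188 183]
 [190 188 182]
 [188 186 181]
 [184 183 178]
 [171 169 164]] [[238 246 243]
 [239 246 244]
 [238 246 243]
 [104 107 105]
 [190 189 184]
 [189 188 182]
 [186 184 179]
 [238 245 242]
 [238 245 242]
 [237 245 242]]
```

View pics/crop1.png

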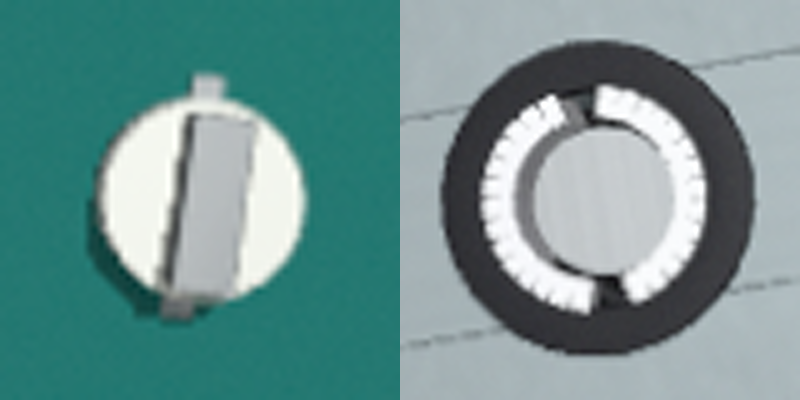

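B (311,242) is the one meant: it measures about 66 mm across against 85-90 mm for A and C, and the given size is 64 mm. In the crop its fin runs nearly vertical in the image. The collar slots are the dark gaps at about crop (578,106) and (611,300), which is full image (130,184) and (136,223). Next I'll get accurate poses.

```bash
cat >> h.py <<'E'
def warp(f,c,z,half,n=600):  # metric patch: rows = x increasing, cols = y increasing
    g=np.linspace(-half,half,n);mp=np.array([[proj("top",(c[0]+a,c[1]+b,z)) for b in g] for a in g],np.float32)
    return cv2.remap(f,mp[...,0],mp[...,1],cv2.INTER_CUBIC)
def circ(p):
    A=np.c_[2*p,np.ones(len(p))];s=np.linalg.lstsq(A,(p**2).sum(1),rcond=None)[0];return s[:2],np.sqrt(s[2]+s[:2]@s[:2])
def hullcirc(m,c,half):
    n=m.shape[0];k=max(cv2.findContours(m,0,1)[0],key=cv2.contourArea)
    p=cv2.convexHull(k)[:,0,::-1]/(n-1)*2*half-half+np.array(c)
    o,r=circ(p)
    for _ in range(4):
        e=np.abs(np.linalg.norm(p-o,axis=1)-r);q=p[e<max(.0015,np.median(e))];o,r=circ(q)
    return o,r
E
cat > m.py <<'E'
from h import *
f=np.mean([grab_frame("top").astype(float) for _ in range(2)],0).astype(np.uint8)
# extractor
c=(.550,.210);H=.085
w=warp(f,c,.115,H,340);g=w.max(2)
dark=((g<100)).astype(np.uint8);dark=cv2.morphologyEx(dark,cv2.MORPH_OPEN,np.ones((5,5)))
print("bezel",hullcirc(dark,c,H))
w=warp(f,c,.116,H,340);wh=(w.min(2)>225).astype(np.uint8);
ce,r=hullcirc(wh,c,H);print("white",ce,r)
th=np.radians(np.arange(0,360,1.))
for R in(.038,.040,.042):
    v=np.array([f[tuple(np.rint(proj("top",(ce[0]+R*np.cos(a),ce[1]+R*np.sin(a),.116))[::-1]).astype(int))].min() for a in th])
    print(R,"low angles",[int(x) for x in np.degrees(th)[v<200]])
# cartridge
c=(.471,-.152);H=.05
w=warp(f,c,.055,H,300);print("disc",hullcirc((w.min(2)>225).astype(np.uint8),c,H))
w=warp(f,c,.09,H,300);m=((w.min(2)>160)&(w.max(2)<215)).astype(np.uint8);m=cv2.morphologyEx(m,cv2.MORPH_OPEN,np.ones((15,15)))
k=max(cv2.findContours(m,0,1)[0],key=cv2.contourArea)[:,0,::-1].astype(np.float32)/299*2*H-H+np.float32(c)
print("fin top",cv2.minAreaRect(k))
# extractor box edge direction
E
python3 m.py
```

```text
Traceback (most recent call last):
  File "m.py", line 5, in <module>
    w=warp(f,c,.115,H,340);g=w.max(2)
  File "h.py", line 14, in warp
    g=np.linspace(-half,half,n);mp=np.array([[proj("top",(c[0]+a,c[1]+b,z)) for b in g] for a in g],np.float32)
                                              ~~~~^^^^^^^^^^^^^^^^^^^^^^^^^
  File "h.py", line 11, in proj
    c=calibration(cam);K=np.array(c["camera_matrix"]);p=np.array(c["R"])@np.array(X)+np.array(c["t"])
ValueError: time passes only in moves, steps and waits
```

```bash
sed -i 's/^def ray/import functools\ncalibration=functools.lru_cache(None)(calibration)\ndef ray/' h.py; python3 m.py
```

```text
bezel (array([0.54343834, 0.21147564]), np.float64(0.06333070646528094))
white [0.54375474 0.21212644] 0.04394480831759245
0.038 low angles [0, 1, 2, 3, 4, 5, 6, 7, 8, 9, 10, 11, 12, 13, 14, 14, 16, 17, 18, 19, 20, 21, 22, 23, 179, 180, 181, 182, 183, 184, 185, 186, 187, 188, 189, 190, 191, 192, 193, 194, 195, 196, 197, 198, 199, 200, 359]
0.04 low angles [0, 1, 2, 3, 4, 5, 6, 7, 8, 9, 10, 11, 12, 13, 14, 14, 16, 17, 18, 19, 20, 21, 22, 33, 34, 179, 180, 181, 182, 183, 184, 185, 186, 187, 188, 189, 190, 191, 192, 193, 194, 195, 196, 197, 198, 199, 200, 201, 202]
0.042 low angles [0, 1, 2, 3, 4, 5, 6, 7, 8, 9, 10, 11, 12, 13, 14, 14, 16, 17, 18, 19, 20, 21, 22, 23, 24, 34, 79, 80, 81, 180, 181, 182, 183, 184, 185, 186, 187, 188, 189, 190, 191, 192, 193, 194, 195, 196, 197, 198, 199, 200, 201, 293, 294, 295]
disc (array([ 0.4708069 , -0.15262909]), np.float64(0.030657703523218397))
fin top ((0.47125479578971863, -0.15405356884002686), (0.019464025273919106, 0.055326562374830246), 83.6597900390625)
```

```bash
R="[0.085,-0.495,-0.633,0,-0.188]"; python3 -m handwheel '[[0.085,-0.25,-0.32,0,-0.1],[0.085,-0.25,-0.32,0,-0.1],[0.085,-0.25,-0.32,0,-0.1],[0.085,-0.25,-0.32,0,-0.1],[0.085,-0.25,-0.32,0,-0.1],[0.085,-0.25,-0.32,0,-0.1],[0.085,-0.495,-0.633,0,-0.188],[0.085,-0.495,-0.633,0,-0.188],[0.085,-0.495,-0.633,0,-0.188],[0.085,-0.495,-0.633,0,-0.188],[0.085,-0.495,-0.633,0,-0.188],[0.085,-0.495,-0.633,0,-0.188]]' 40
cat > go.py <<'E'
import sys
from h import *
from scipy.spatial.transform import Rotation as Ro
s=manip.observe();q=s["tool_rot"];R=Ro.from_quat([q[1],q[2],q[3],q[0]]).as_matrix()
T=np.array([float(v) for v in sys.argv[1:4]]);psi=np.arctan2(R[1,1],R[0,1])
print("t",s["t"],"pos",s["tool_pos"].round(4),"yaw",psi.round(4),"F",s["ft_force"].round(2),"M",s["moment"].round(2),"gap",round(s["finger_gap"],4))
print("shift tool",(R.T@(T-s["tool_pos"])).round(4),"turn",(psi-float(sys.argv[4])).round(4), "tilt",R[:,2].round(4))
E
python3 go.py .471 -.1533 .25 1.460
```

```text
t: 2.2
tool_pos: [0.3626, 0.1283, 0.2506]
tool_rot: [0.0, 0.055, 0.998, 0.0]
ft_force: [1.2, 1.5, -0.0]
finger_gap: 0.085
grasp_force: 0.0
t 2.2 pos [0.3626 0.1283 0.2506] yaw 1.4603 F [ 1.24  1.51 -0.05] M [ 0.05 -0.04  0.02] gap 0.085
shift tool [-0.1388 -0.2679  0.0006] turn 0.0003 tilt [ 9.e-04  2.e-04 -1.e+00]
```

```bash
python3 -m handwheel '[[0.085,-0.139,-0.268,0,0],[0.085,-0.139,-0.268,0,0],[0.085,-0.139,-0.268,0,0],[0.085,-0.139,-0.268,0,0],[0.085,-0.139,-0.268,0,0],[0.085,-0.139,-0.268,0,0],[0.085,-0.139,-0.268,0,0],[0.085,-0.139,-0.268,0,0],[0.085,-0.139,-0.268,0,0],[0.085,-0.139,-0.268,0,0],[0.085,-0.139,-0.268,0,0]]'
python3 go.py .471 -.1533 .077 1.460
python3 - <<'E'
from h import *
f=grab_frame("side");cv2.imwrite("pics/side1.png",cv2.resize(f[130:310,150:390],(800,600))[:,:,::-1])
E
```

```text
t: 3.12
tool_pos: [0.4703, -0.1506, 0.2502]
tool_rot: [-0.0, 0.055, 0.998, 0.0]
ft_force: [0.1, 0.1, 0.4]
finger_gap: 0.0851
grasp_force: 0.0
t 3.1167 pos [ 0.4703 -0.1506  0.2502] yaw 1.4603 F [0.12 0.08 0.39] M [-0.01  0.   -0.03] gap 0.0851
shift tool [-0.0011 -0.0026  0.1732] turn 0.0003 tilt [-6.e-04  5.e-04 -1.e+00]
```

View pics/side1.png

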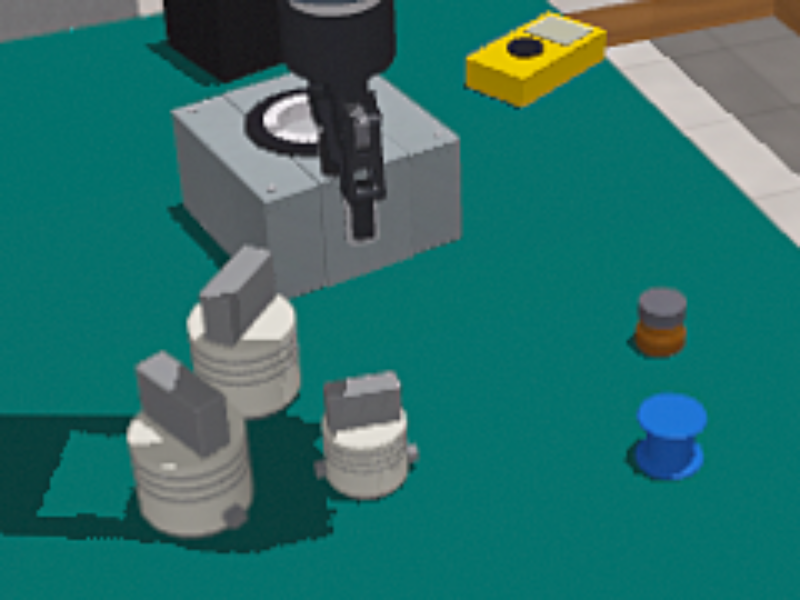

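The picture shows the gripper centred above B (crop (365,440)), with its look-alikes clear to the left. I'll descend onto the fin and close.

```bash
python3 -m handwheel '[[0.085,-0.001,-0.002,0.04,0],[0.085,-0.001,-0.002,0.08,0],[0.085,-0.001,-0.002,0.12,0],[0.085,-0.001,-0.002,0.145,0],[0.085,-0.001,-0.002,0.16,0],[0.085,-0.001,-0.002,0.172,0],[0.085,-0.001,-0.002,0.172,0],[0.085,-0.001,-0.002,0.172,0]]'; python3 go.py .471 -.1533 .077 1.460
```

```text
t: 3.83
tool_pos: [0.4713, -0.1526, 0.0784]
tool_rot: [-0.0, 0.055, 0.998, 0.0]
ft_force: [-0.0, -0.1, 0.7]
finger_gap: 0.085
grasp_force: 0.0
t 3.8333 pos [ 0.4713 -0.1526  0.0784] yaw 1.4612 F [-0.03 -0.15  0.65] M [ 0.07  0.03 -0.01] gap 0.085
shift tool [ 0.0003 -0.0007  0.0014] turn 0.0012 tilt [-9.e-04  5.e-04 -1.e+00]
```

```bash
python3 -m handwheel '[[0.01,0,0,0,0],[0.01,0,0,0,0],[0.01,0,0,0,0],[0.01,0,0,0,0],[0.01,0,0,0,0],[0.01,0,0,0,0],[0.01,0,0,0,0],[0.01,0,0,0,0],[0.01,0,0,0,0],[0.01,0,0,0,0]]' 50; python3 -m handwheel '[[0.01,0,0,-0.02,0],[0.01,0,0,-0.06,0],[0.01,0,0,-0.1,0],[0.01,0,0,-0.14,0],[0.01,0,0,-0.16,0],[0.01,0,0,-0.16,0],[0.01,0,0,-0.16,0]]'; python3 go.py .5436 .2118 .24 1.756
python3 - <<'E'
from h import *
f=grab_frame("side");cv2.imwrite("pics/side2.png",cv2.resize(f[130:310,150:390],(800,600))[:,:,::-1])
for n in("side","top"):
    grab_frame(n)
    print(n,[(d["position"],round(d["score"],2)) for d in spotter.mark_of(n,"fin")])
s=manip.observe()["tool_pos"];print([proj(n,s) for n in("side","top")])
E
```

```text
t: 4.67
tool_pos: [0.4718, -0.1537, 0.0786]
tool_rot: [0.0, 0.055, 0.998, -0.0]
ft_force: [-0.4, 0.5, 6.9]
finger_gap: 0.0189
grasp_force: 54.2
t: 5.25
tool_pos: [0.4718, -0.1537, 0.239]
tool_rot: [0.001, 0.055, 0.998, -0.0]
ft_force: [-0.9, 0.2, -3.9]
finger_gap: 0.0194
grasp_force: 53.0
t 5.25 pos [ 0.4718 -0.1537  0.239 ] yaw 1.4599 F [-0.94  0.24 -3.86] M [ 0.03  0.02 -0.02] gap 0.0194
shift tool [-0.0309  0.3712 -0.0012] turn -0.2961 tilt [ 1.9e-03 -9.0e-04 -1.0e+00]
side [([249.5, 203.9], 0.97), ([194.6, 255.6], 0.75), ([217.0, 221.2], 0.6)]
top [([267.2, 246.8], 0.94), ([305.1, 304.6], 0.87), ([202.6, 134.2], 0.47)]
[array([254.89494402, 194.43476779]), array([320.79473105, 245.39135065])]
```

View pics/side2.png

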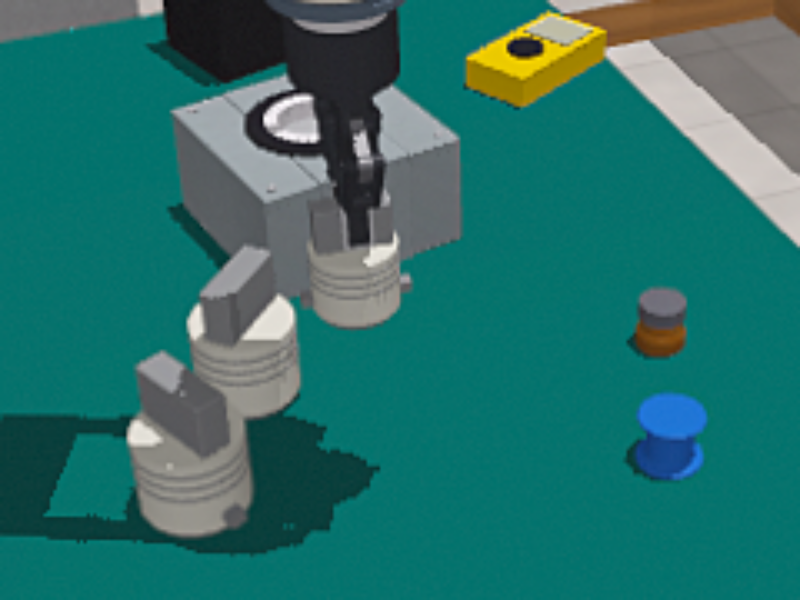

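The cartridge is held upright by the fin (crop (355,260)), with its lugs visible and the look-alikes undisturbed. Next I carry it over the mouth.

```bash
python3 -m handwheel '[[0.01,-0.002,0.03,-0.01,-0.03],[0.01,-0.005,0.06,-0.01,-0.06],[0.01,-0.008,0.1,-0.01,-0.1],[0.01,-0.012,0.14,-0.01,-0.13],[0.01,-0.015,0.18,-0.01,-0.17],[0.01,-0.018,0.22,-0.01,-0.2],[0.01,-0.022,0.26,-0.01,-0.23],[0.01,-0.025,0.3,-0.01,-0.26],[0.01,-0.028,0.33,-0.01,-0.296],[0.01,-0.031,0.36,-0.01,-0.296],[0.01,-0.031,0.371,-0.01,-0.296],[0.01,-0.031,0.371,-0.01,-0.296]]'; python3 go.py .5436 .2118 .24 1.756
```

```text
t: 6.5
tool_pos: [0.5432, 0.2139, 0.2471]
tool_rot: [-0.001, -0.094, 0.996, 0.0]
ft_force: [0.6, 0.4, -1.9]
finger_gap: 0.0192
grasp_force: 52.9
t 6.5 pos [0.5432 0.2139 0.2471] yaw 1.7584 F [ 0.64  0.36 -1.91] M [ 0.04 -0.04  0.05] gap 0.0192
shift tool [ 0.     -0.0022  0.0071] turn 0.0024 tilt [-0.0015  0.     -1.    ]
```

```bash
python3 -m handwheel '[[0.01,0,-0.001,0.02,0.001],[0.01,0,-0.001,0.035,0.001],[0.01,0,-0.001,0.042,0.001],[0.01,0,-0.001,0.042,0.001],[0.01,0,-0.001,0.042,0.001],[0.01,0,-0.001,0.042,0.001]]'; python3 go.py .5436 .2118 .1845 1.756
python3 - <<'E'
from h import *
a=grab_frame("side");b=grab_frame("top")
cv2.imwrite("pics/both.png",np.hstack([cv2.resize(a[110:230,190:310],(400,400)),cv2.resize(b[143:263,74:194],(400,400))])[:,:,::-1])
E
```

```text
t: 7.0
tool_pos: [0.544, 0.2103, 0.207]
tool_rot: [0.0, -0.092, 0.996, 0.0]
ft_force: [-0.1, 0.2, -2.1]
finger_gap: 0.0192
grasp_force: 52.9
t 7.0 pos [0.544  0.2103 0.207 ] yaw 1.7545 F [-0.1   0.15 -2.09] M [-0.04 -0.02 -0.04] gap 0.0192
shift tool [0.0002 0.0015 0.0225] turn -0.0015 tilt [ 8.e-04  2.e-04 -1.e+00]
```

View pics/both.png

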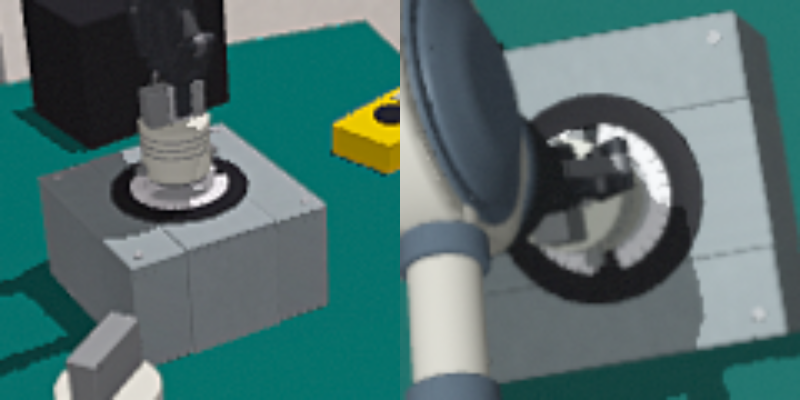

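The cartridge is centred over the collar in both views: left panel (178,165), right panel (595,190). The front slot is visible at right (607,258). I'll now lower it in small steps and watch the force.

```bash
python3 -m handwheel '[[0.01,0,0.001,0.005,-0.001],[0.01,0,0.001,0.01,-0.001],[0.01,0,0.001,0.015,-0.001],[0.01,0,0.001,0.017,-0.001],[0.01,0,0.001,0.017,-0.001]]'; python3 go.py .5436 .2118 .1845 1.756;python3 -m handwheel '[[0.01,0,0,0.002,0],[0.01,0,0,0.004,0],[0.01,0,0,0.005,0],[0.01,0,0,0.005,0]]'; python3 go.py .5436 .2118 .1845 1.756
```

```text
t: 7.52
tool_pos: [0.5435, 0.2117, 0.1888]
tool_rot: [-0.0, -0.092, 0.996, -0.0]
ft_force: [0.8, 0.7, -2.0]
finger_gap: 0.0195
grasp_force: 53.1
t 7.5167 pos [0.5435 0.2117 0.1888] yaw 1.756 F [ 0.82  0.73 -1.97] M [ 0.08 -0.18  0.  ] gap 0.0195
shift tool [-0.0001  0.0001  0.0043] turn 0.0 tilt [-2.e-04 -0.e+00 -1.e+00]
t: 7.85
tool_pos: [0.5437, 0.2118, 0.1842]
tool_rot: [0.0, -0.092, 0.996, 0.0]
ft_force: [4.0, 1.4, -2.7]
finger_gap: 0.019
grasp_force: 52.7
t 7.85 pos [0.5437 0.2118 0.1842] yaw 1.7559 F [ 3.98  1.42 -2.69] M [ 0.42 -0.76  0.02] gap 0.019
shift tool [ 0.0001  0.     -0.0003] turn -0.0001 tilt [ 5.e-04  2.e-04 -1.e+00]
```

```bash
python3 -m handwheel '[[0.01,-0.001,0,0,0],[0.01,-0.001,0,0.001,0],[0.01,-0.001,0,0.002,0],[0.01,-0.001,0,0.002,0]]'; python3 go.py .5436 .2118 .1845 1.756;python3 -m handwheel '[[0.01,0,0,0.001,0],[0.01,0,0,0.002,0],[0.01,0,0,0.002,0]]'; python3 go.py .5436 .2118 .1845 1.756
```

```text
t: 8.18
tool_pos: [0.5441, 0.2118, 0.182]
tool_rot: [-0.0, -0.092, 0.996, -0.0]
ft_force: [0.1, 1.1, -1.7]
finger_gap: 0.0194
grasp_force: 52.9
t 8.1833 pos [0.5441 0.2118 0.182 ] yaw 1.756 F [ 0.09  1.11 -1.74] M [ 0.04 -0.12 -0.01] gap 0.0194
shift tool [ 0.0005  0.0001 -0.0025] turn -0.0 tilt [-7.e-04 -2.e-04 -1.e+00]
t: 8.43
tool_pos: [0.5442, 0.2118, 0.18]
tool_rot: [-0.0, -0.092, 0.996, -0.0]
ft_force: [0.5, 0.7, -2.6]
finger_gap: 0.0192
grasp_force: 52.9
t 8.4333 pos [0.5442 0.2118 0.18  ] yaw 1.756 F [ 0.5   0.69 -2.59] M [ 0.04 -0.02 -0.04] gap 0.0192
shift tool [ 0.0006  0.0001 -0.0045] turn 0.0 tilt [-5.e-04 -2.e-04 -1.e+00]
```

The underside is at about 0.1015 m, below the lip's 0.106 m, with no load. So the lugs are in the slots, and I'll push down against the spring.

```bash
python3 -m handwheel '[[0.01,0,0,0.002,0],[0.01,0,0,0.004,0],[0.01,0,0,0.006,0],[0.01,0,0,0.008,0],[0.01,0,0,0.008,0]]'; python3 go.py .5436 .2118 .1635 1.756;python3 -m handwheel '[[0.01,0,0,0.002,0],[0.01,0,0,0.004,0],[0.01,0,0,0.006,0],[0.01,0,0,0.008,0],[0.01,0,0,0.008,0]]'; python3 go.py .5436 .2118 .1635 1.756
```

```text
t: 8.85
tool_pos: [0.5445, 0.2119, 0.1721]
tool_rot: [0.0, -0.092, 0.996, -0.0]
ft_force: [-0.1, -0.6, 3.3]
finger_gap: 0.0195
grasp_force: 53.7
t 8.85 pos [0.5445 0.2119 0.1721] yaw 1.756 F [-0.06 -0.62  3.26] M [-0.02 -0.01  0.01] gap 0.0195
shift tool [0.0009 0.0001 0.0086] turn -0.0 tilt [ 1.e-04 -0.e+00 -1.e+00]
t: 9.27
tool_pos: [0.5446, 0.2119, 0.1641]
tool_rot: [0.0, -0.092, 0.996, -0.0]
ft_force: [-0.9, -0.6, 6.6]
finger_gap: 0.0189
grasp_force: 54.3
t 9.2667 pos [0.5446 0.2119 0.1641] yaw 1.756 F [-0.87 -0.61  6.64] M [-0.15  0.12 -0.02] gap 0.0189
shift tool [0.001  0.0001 0.0006] turn 0.0 tilt [ 3.e-04  0.e+00 -1.e+00]
```

```bash
python3 -m handwheel '[[0.01,0,0,0.001,0],[0.01,0,0,0.002,0],[0.01,0,0,0.002,0],[0.01,0,0,0.002,0]]'; python3 go.py .5436 .2118 .1635 1.756;python3 -m handwheel '[[0.01,0,0,0,0.05],[0.01,0,0,0,0.1],[0.01,0,0,0,0.15],[0.01,0,0,0,0.2],[0.01,0,0,0,0.2]]'; python3 go.py .5436 .2118 .1635 0.956
```

```text
t: 9.6
tool_pos: [0.5446, 0.2119, 0.1625]
tool_rot: [0.0, -0.092, 0.996, 0.0]
ft_force: [-1.6, -1.6, 8.6]
finger_gap: 0.019
grasp_force: 54.3
t 9.6 pos [0.5446 0.2119 0.1625] yaw 1.756 F [-1.58 -1.62  8.61] M [-0.19  0.32 -0.01] gap 0.019
shift tool [ 0.001   0.0001 -0.001 ] turn 0.0 tilt [ 4.e-04  0.e+00 -1.e+00]
t: 10.02
tool_pos: [0.5447, 0.2121, 0.1626]
tool_rot: [0.0, 0.009, 1.0, 0.0]
ft_force: [-1.5, -0.3, 8.1]
finger_gap: 0.0193
grasp_force: 54.4
t 10.0167 pos [0.5447 0.2121 0.1626] yaw 1.5525 F [-1.46 -0.3   8.1 ] M [ 0.18  0.14 -0.06] gap 0.0193
shift tool [ 0.0011 -0.0003 -0.0009] turn 0.5965 tilt [ 9.e-04  4.e-04 -1.e+00]
```

It turns freely under the lip, with a moment of about 0.06 N m. I'll continue towards the stop.

```bash
python3 -m handwheel '[[0.01,0,0,0,0.06],[0.01,0,0,0,0.12],[0.01,0,0,0,0.18],[0.01,0,0,0,0.24],[0.01,0,0,0,0.3],[0.01,0,0,0,0.36],[0.01,0,0,0,0.42],[0.01,0,0,0,0.48],[0.01,0,0,0,0.48]]'; python3 go.py .5436 .2118 .1635 0.956;python3 -m handwheel '[[0.01,0,0,0,0.03],[0.01,0,0,0,0.06],[0.01,0,0,0,0.08],[0.01,0,0,0,0.08]]'; python3 go.py .5436 .2118 .1635 0.956
```

```text
t: 10.77
tool_pos: [0.5449, 0.2121, 0.1626]
tool_rot: [0.001, 0.247, 0.969, 0.0]
ft_force: [-0.2, 0.3, 8.0]
finger_gap: 0.0192
grasp_force: 54.4
t 10.7667 pos [0.5449 0.2121 0.1626] yaw 1.0718 F [-0.23  0.28  8.  ] M [ 0.06  0.02 -0.1 ] gap 0.0192
shift tool [ 0.001  -0.0008 -0.0009] turn 0.1158 tilt [ 1.2e-03  4.0e-04 -1.0e+00]
t: 11.1
tool_pos: [0.5447, 0.212, 0.1626]
tool_rot: [0.0, 0.284, 0.959, 0.0]
ft_force: [-0.9, -1.2, 8.6]
finger_gap: 0.0193
grasp_force: 54.4
t 11.1 pos [0.5447 0.212  0.1626] yaw 0.9946 F [-0.94 -1.16  8.57] M [0.02 0.09 0.12] gap 0.0193
shift tool [ 0.0009 -0.0008 -0.0009] turn 0.0386 tilt [ 9.e-04  2.e-04 -1.e+00]
```

```bash
python3 -m handwheel '[[0.01,0,0,0,0.015],[0.01,0,0,0,0.025],[0.01,0,0,0,0.025]]'; python3 go.py .5436 .2118 .1635 0.956;python3 -m handwheel '[[0.01,0,0,0,0.015],[0.01,0,0,0,0.02],[0.01,0,0,0,0.02]]'; python3 go.py .5436 .2118 .1635 0.956
```

```text
t: 11.35
tool_pos: [0.5445, 0.2117, 0.1625]
tool_rot: [0.0, 0.296, 0.955, -0.0]
ft_force: [-2.0, -2.7, 8.8]
finger_gap: 0.0189
grasp_force: 54.5
t 11.35 pos [0.5445 0.2117 0.1625] yaw 0.9707 F [-2.01 -2.74  8.82] M [-0.46  0.37  0.31] gap 0.0189
shift tool [ 0.0008 -0.0004 -0.001 ] turn 0.0147 tilt [ 4.e-04 -3.e-04 -1.e+00]
t: 11.6
tool_pos: [0.5445, 0.2116, 0.1625]
tool_rot: [0.0, 0.305, 0.952, -0.0]
ft_force: [-2.4, -3.4, 9.6]
finger_gap: 0.0192
grasp_force: 55.1
t 11.6 pos [0.5445 0.2116 0.1625] yaw 0.9516 F [-2.44 -3.36  9.58] M [-0.6   0.36  1.05] gap 0.0192
shift tool [ 0.0008 -0.0004 -0.001 ] turn -0.0044 tilt [ 4.e-04 -6.e-04 -1.e+00]
```

The moment has climbed to 1.05 N m, so it is at the stop. I'll ease up into the seat and release.

```bash
python3 -m handwheel '[[0.01,0,0,-0.0015,0],[0.01,0,0,-0.003,0],[0.01,0,0,-0.0045,0],[0.01,0,0,-0.0045,0]]'; python3 go.py .5436 .2118 .1635 0.956; python3 -m handwheel '[[0.085,0,0,-0.0045,0],[0.085,0,0,-0.0045,0],[0.085,0,0,-0.0045,0],[0.085,0,0,-0.0045,0],[0.085,0,0,-0.0045,0],[0.085,0,0,-0.0045,0],[0.085,0,0,-0.0045,0],[0.085,0,0,-0.0045,0]]'
```

```text
t: 11.93
tool_pos: [0.5443, 0.2118, 0.1668]
tool_rot: [-0.0, 0.305, 0.952, -0.0]
ft_force: [-1.8, -2.9, 0.5]
finger_gap: 0.0194
grasp_force: 53.7
t 11.9333 pos [0.5443 0.2118 0.1668] yaw 0.9513 F [-1.83 -2.88  0.46] M [-0.64  0.07  0.99] gap 0.0194
shift tool [ 0.0006 -0.0004  0.0033] turn -0.0047 tilt [-4.e-04 -4.e-04 -1.e+00]
t: 12.6
tool_pos: [0.5444, 0.2119, 0.1712]
tool_rot: [-0.0, 0.305, 0.952, -0.0]
ft_force: [-0.3, -1.1, -0.4]
finger_gap: 0.0852
grasp_force: 0.0
```

```bash
python3 -m handwheel '[[0.085,0,0,-0.02,0],[0.085,0,0,-0.06,0],[0.085,0,0,-0.1,0],[0.085,0,0,-0.1,0]]'; python3 go.py .3 -.05 .3 0.956; python3 -m handwheel '[[0.085,0,-0.04,-0.1,0],[0.085,0,-0.08,-0.1,0],[0.085,0,-0.12,-0.1,0],[0.085,0,-0.16,-0.1,0],[0.085,0,-0.2,-0.1,0],[0.085,0,-0.24,-0.1,0],[0.085,0,-0.24,-0.1,0]]'
python3 - <<'E'
from h import *
a=grab_frame("side");b=grab_frame("top")
cv2.imwrite("pics/end.png",np.hstack([cv2.resize(a[110:230,190:310],(400,400)),cv2.resize(b[143:263,74:194],(400,400))])[:,:,::-1])
c=(.55,.21);H=.06
for z in(.18,.176):
    w=warp(b,c,z,H,360);m=((w.min(2)>160)&(w.max(2)<215)).astype(np.uint8);m=cv2.morphologyEx(m,cv2.MORPH_OPEN,np.ones((15,15)))
    for k in cv2.findContours(m,0,1)[0]:
        k=k[:,0,::-1].astype(np.float32)/359*2*H-H+np.float32(c);print("fin top",z,cv2.minAreaRect(k))
# fin top centre predicted heights in side view: locked .180, loose .176, out .189
for z in(.176,.18,.189): print(z,proj("side",(.5443,.2118,z)),proj("side",(.5443+.028*np.cos(-.615),.2118+.028*np.sin(-.615),z)))
for n in ("side","top"):print([(d["position"],round(d["score"],2)) for d in spotter.mark_of(n,"fin")])
for h in(.163,.167,.176):print(proj("side",(.5443,.2118,h)))
E
```

```text
t: 12.93
tool_pos: [0.5471, 0.2127, 0.2786]
tool_rot: [0.004, 0.305, 0.952, 0.003]
ft_force: [1.0, 0.7, 1.9]
finger_gap: 0.085
grasp_force: 0.0
t 12.9333 pos [0.5471 0.2127 0.2786] yaw 0.951 F [1.03 0.7  1.85] M [-0.03 -0.04  0.07] gap 0.085
shift tool [ 0.0485 -0.3572 -0.0246] turn -0.005 tilt [ 0.0098  0.0027 -0.9999]
t: 13.52
tool_pos: [0.4031, 0.015, 0.3716]
tool_rot: [0.0, 0.305, 0.952, -0.0]
ft_force: [0.8, -1.1, 0.3]
finger_gap: 0.085
grasp_force: 0.0
fin top 0.18 ((0.6023119688034058, 0.22236767411231995), (0.021727025508880615, 0.015376031398773193), 90.0)
fin top 0.18 ((0.6014763116836548, 0.18041780591011047), (0.06083565205335617, 0.017047341912984848), 90.0)
fin top 0.18 ((0.5926184058189392, 0.23423397541046143), (0.006685227155685425, 0.007353782653808594), 90.0)
fin top 0.18 ((0.5478096008300781, 0.20534710586071014), (0.009269841946661472, 0.03534950688481331), 55.1753044128418)
fin top 0.18 ((0.4926741123199463, 0.15250694751739502), (0.0050139278173446655, 0.00534820556640625), 90.0)
fin top 0.176 ((0.6026462316513062, 0.2237047255039215), (0.021727025508880615, 0.
[... 233 characters left out ...]
94), 90.0)
fin top 0.176 ((0.548088014125824, 0.2065199464559555), (0.00929627288132906, 0.03506767004728317), 55.49117660522461)
fin top 0.176 ((0.4931755065917969, 0.1530083268880844), (0.006350993178784847, 0.006016715429723263), 0.0)
0.176 [241.99642985 146.92204411] [250.80532419 147.79215187]
0.18 [241.90985661 145.73474414] [250.73101758 146.60045985]
0.189 [241.71437027 143.05117877] [250.56320704 143.90688684]
[([148.8, 242.4], 0.85), ([217.2, 220.8], 0.78), ([249.3, 204.1], 0.65), ([270.0, 349.7], 0.28)]
[([306.4, 304.2], 0.96), ([271.9, 247.3], 0.68), ([206.1, 123.6], 0.64), ([203.6, 136.7], 0.51)]
[242.2764791  150.75796249]
[242.19052393 149.58138474]
[241.99642985 146.92204411]
```

View pics/end.png

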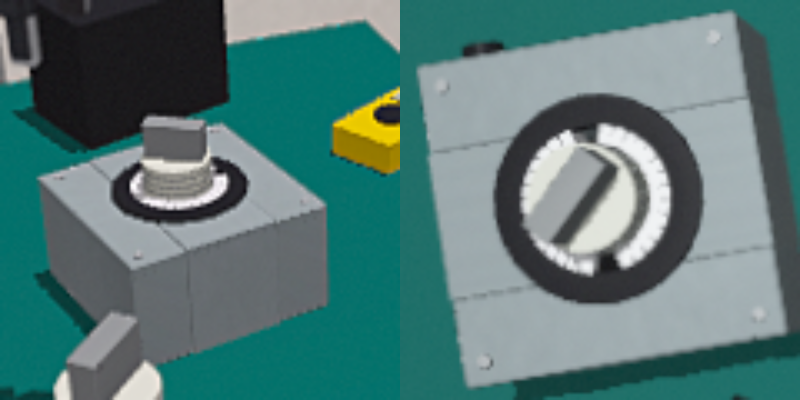

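The fin is seated low in the collar, at left panel (175,135). From the top it sits at -0.608 rad, against -0.615 for the stop. Locked and loose heights are only about 1.2 px apart, so I'll measure the height more finely, taking out the local bias using the bezel.

```bash
python3 - <<'E'
from h import *
a=np.mean([grab_frame("side").astype(float) for _ in range(4)],0);s0=cv2.imread("pics/side0.png")[:,:,::-1].astype(float)
C=np.array([.5443,.2118])
# bezel bias from first picture
g=s0.max(2);m=np.zeros(g.shape,np.uint8);m[145:190,215:275]=(g<110)[145:190,215:275]
k=max(cv2.findContours(m,0,1)[0],key=cv2.contourArea);h=cv2.convexHull(k);e=cv2.fitEllipse(h)
P=np.array([proj("side",(*(C+.064*np.array([np.cos(t),np.sin(t)])),.115)) for t in np.linspace(0,6.28,200)],np.float32)
ep=cv2.fitEllipse(P);bias=np.array(e[0])-np.array(ep[0]);print("bezel seen",e,"pred",ep,"bias",bias)
ps=-.612;u=np.array([np.cos(ps),np.sin(ps)]);v=np.array([-u[1],u[0]])
g=a.mean(2)
def edge(col):
    p=g[136:152,col];d=np.abs(np.diff(p));i=d.argmax();w=d[max(i-1,0):i+2];return 136+.5+(np.arange(max(i-1,0),max(i-1,0)+len(w))*w).sum()/w.sum()
cols=np.arange(235,250);obs=np.array([edge(c) for c in cols]);print("obs",obs.round(2))
for z in(.176,.18,.189):
    q=np.array([proj("side",(*(C+i*.028*u+j*.01*v),z)) for i in(-1,1) for j in(-1,1)])+bias
    o=q[q[:,1].argsort()]; far=[q[1],q[3]] if q[1][1]+q[3][1]<q[0][1]+q[2][1] else [q[0],q[2]]
    far=sorted(far,key=lambda r:r[0]);pr=np.interp(cols,[far[0][0],far[1][0]],[far[0][1],far[1][1]])
    print(z,"far cols",far[0].round(1),far[1].round(1),"median obs-pred",np.median(obs-pr).round(2))
E
```

```text
bezel seen ((243.23826599121094, 166.23385620117188), (21.127519607543945, 41.36298751831055), 85.51856994628906) pred ((243.28106689453125, 164.98046875), (19.89476776123047, 41.4780387878418), 86.04469299316406) bias [-0.0428009   1.25338745]
obs [144.31 144.29 144.46 144.5  144.48 144.56 144.61 144.58 144.87 144.92
 145.12 144.86 148.56 145.43 145.46]
0.176 far cols [234.3 145.9] [251.8 147.6] median obs-pred -1.84
0.18 far cols [234.2 144.7] [251.7 146.4] median obs-pred -0.66
0.189 far cols [234. 142.] [251.5 143.7] median obs-pred 2.0
```

The measured height matches the locked one. The bezel's visible side wall inflates the bias by about 0.6 px, and without it the residual is about 0 px for locked and -1.2 px for loose. The angle is right too, and nothing else was touched, so I'll hand it in.

```bash
python3 -c "
from station import manip
print(manip.sign_off())"
```

```text
the job is handed in; nothing more can be done
None
```

The smallest cartridge is in the extractor and turned to the stop; its height and angle in the camera images both match locked, the reel, jar and screwdriver were not touched, and I handed the job in (no verdict was shown).

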